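# Take one reading of the exposure lamp with the fallen light meter

## Task

The yellow light meter has fallen over: stand it upright, foot down, centred over the square port of the light box while the shutter is still shut. Then pull the red shutter knob towards the near end of the box by exactly one click, to the yellow mark, leave it there for two seconds with the meter standing untouched over the port, and push it back fully shut. Finally stand the meter upright in the middle of the round cork pad; set it down gently, never open the shutter while the port is uncovered, and leave the other things on the table alone.

Things in the scene. Friction and masses are not known exactly. Their poses are not given: they have to be found in the camera images.
- meter_center (a point): centre of the light meter, a loose yellow block 130 mm long and 46 x 46 mm in section (0.25 to 0.5 kg), with black rubber foot, grey top cap and a dark screen. Its x axis runs along the length from the foot to the top cap; y and z are square to the four long sides, z out of the screen side. It starts lying on its side, screen up (x level, its top cap to the robot's left, within about 30 degrees); upright means x straight up.
- meter_foot (a point): centre of the meter's flat 46 x 46 mm foot face, 65 mm from meter_center along -x; same axes.
- port (a point): centre of the 30 mm square light port, on the flat, pale metal top face of the light box (50 mm above the table), inside a black printed ring of 86 mm diameter. The box is fixed, 280 x 120 x 50 mm; port x axis runs along the box's length away from the robot, the shutter knob lies on the -x side on the box's long centre line; the port is 60 mm from the box's middle.
- shutter_knob (a point): centre of the red shutter knob, an upright block 36 mm along the box, 20 mm across and 37 mm high, its top 40 mm above the box's top face; it moves with the shutter. Same axes as port. With the shutter shut it stands 100 mm from the port.
- shutter (a joint): travel of the shutter in m: 0 shut (black mark), 0.03 next stop (yellow mark), 0.06 last stop (red mark, end of travel). It grows as the knob moves along the box's -x, away from the port, towards the robot. A spring plunger draws it into each stop from up to about 10 mm away; leaving a stop takes about 4 N, plus drag of 15 N per m/s.
- pad_top (a point): centre of the top face of the fixed round cork pad, 110 mm diameter, 6 mm thick, lying on the table.
- meter: the light meter as above; origin in the middle of the long side opposite the screen (its underside as it lies), 23 mm from meter_center along -z; same axes.
- light_box: the fixed light box as above; origin at the middle of its underside, x along its length away from the robot, z up.
- furniture_h1: bystander: blue-grey metal block with H ends, 50 x 82 x 26 mm, loose to the right of the light box; origin at the centre of its underside.
- mould_box: bystander: dark open cast mould box, 64 x 110 x 42 mm, loose to the right of the light box's near end; origin at the centre of its underside.
- quoin_key: bystander: small T-shaped steel key with dark cross handle, 70 x 90 x 12 mm, loose near the table's left edge; origin at the centre of its underside.
Things that resemble listed ones, but are neither listed nor needed, are in the scene too. Of the things that look like the meter, the larger one is meant. There is more than one size of the part that bears pad_top; the job needs the largest.

How it is judged (in metres and radians):
On the way, in this order (a step that is already met when the one before it is completed fails the run):
1. the meter stands upright over the port, let go, with the shutter shut (angle between meter_center's own x axis and vertical below 0.1 rad and distance between meter_foot and port below 0.013 m and contact force between the fingers and meter below 0.1 N and value of joint shutter below 0.005 m), for 0.3 s.
2. the shutter stays at its next stop for at least 1.5 s with the meter still upright over the port, untouched (angle between meter_center's own x axis and vertical below 0.1 rad and distance between meter_foot and port below 0.013 m and contact force between the fingers and meter below 0.1 N and value of joint shutter between 0.025 and 0.035 m), for 1.5 s.
3. the shutter is shut again with the meter still over the port (distance between meter_foot and port below 0.013 m and angle between meter_center's own x axis and vertical below 0.1 rad and value of joint shutter below 0.005 m), for 0.2 s.
At the end, for the whole second after the job is handed in: The meter stands upright (within 0.1 rad) and at rest on its foot on the cork pad, the foot's centre within 25 mm of the pad's centre, and the shutter is shut (within 5 mm). Over the port its foot must have been within 13 mm of the port's centre (angle between meter_center's own x axis and vertical below 0.1 rad and distance between meter_foot and pad_top below 0.025 m and value of joint shutter below 0.005 m and linear speed of meter below 0.02 m/s); the robot touches nothing.
It fails at once if the shutter is pulled past its next stop towards the last one (beyond 42 mm) (value of joint shutter above 0.042 m).
It fails at once if the shutter is open (more than 12 mm) while the meter is not over the port (foot more than 25 mm from its centre) (value of joint shutter above 0.012 m and distance between meter_foot and port above 0.025 m).
It fails at once if the meter is banged or pressed on the light box with more than 60 N (contact force between meter and light_box above 60 N).
It fails at once if a bystander is moved by more than 20 mm (distance of any of furniture_h1, mould_box, quoin_key from where it was at the start of the episode above 0.02 m).
It also fails if it takes over 61 s, if anything falls off the work surface, if the arm or the gripper's body presses on something with over 40 N, if the wrist force passes 120 N, or if a joint passes its speed limit or range.

## Robot

A 6-joint arm with a two-finger parallel gripper is mounted at the origin on a cart in front of the work surface, level with it; the furniture and walls round the work are solid. World frame = base frame: x ahead of the robot, y to its left, z up, the work surface at z = 0. Lengths are in mm, angles in degrees, forces in N, time in s.
With the tool pointing down it reaches from about 350 to 850 mm from the base axis. Payload 8.1 kg.
Tool frame: the origin (TCP) lies at the very end of the fingers, on their centre line; the grasp point (between the pads) lies 19 mm behind it; z points along the fingers, y is the direction in which the jaws open and shut (so a half turn about z gives the same grasp; the last joint's range is limited). The gripper opens to 85 mm and grips with 20 to 120 N. Pads are 22 mm wide; open, the fingers measure 114 mm over their backs; the gripper's body (76 mm by 85 mm) begins 54 mm behind the grasp point. The pads swing forward as they close: fully open they stand 13 mm farther back than shut.
Start: joints at [-71.299, 7.471, 85.268, -0, 87.261, -4.893], TCP at [240.176, -549.837, 231.292] pointing down, gripper open.
Joint ranges: [-169.43, 169.43], [-51.17, 129.36], [1.28, 143.12], [-76.62, 256.62], [0, 156.53], [-152.29, 152.29]. Speed limits (degrees/s): [136.94, 136.94, 159.86, 180, 180, 180].

## Interface

Orientations are given as [roll, pitch, yaw] about the fixed x, y, z axes, in that order (R = Rz(yaw) Ry(pitch) Rx(roll)).
In Python, from bench import r, eyes gives the robot as it stands. The module is installed in compiled form; this text tells all that it offers.
- The arm moves only by the tool play_rows, never from a script. Its argument "deltas" is a list of rows, each a list of 3 entries, a list of its own where there are three numbers: the shift along the tool's x, y, z in m, then the turn, a rotation vector about the tool's x, y, z in rad, then the closure, from 0 (fully open) to 1 (shut). A call has 1 to 8 rows; each row shifts and turns the pose as measured when the row begins, along the tool's axes as they then stand; what a row does not reach is not made up. A row lasts 1/8 s, in which the tool goes at most 62.5 mm and 10.7 degrees, less where a joint would pass 70% of its speed; a pose out of reach is approached as far as the arm can. A call with a gripper value outside its range is refused whole. The fingers move at their own pace and stop on an object; "force" is the grip in N (left out, the last holds). Time passes only in rows, so rows that do not move let the fingers close. It gives the time, the measured TCP pose, the force and the opening at its end, in the units of the state.
- r.sense(): the state, without advancing time (a new reading comes with each control period).
- eyes.snapshot(name): name is "scene" or "top" or "wrist"; returns the picture (480x640x3 uint8, red, green, blue); there is no depth.
- eyes.get_calibration(name): a dict with "mtx" (3x3 intrinsics, pixels), "D" ([k1, k2, p1, p2, k3] as OpenCV has them; the pictures are not rectified), "R" (3x3) and "t" (3): a world point X has camera coordinates R X + t; the wrist camera has in their place "T_tool_cam" (4x4, takes a point from camera to tool coordinates, whose origin is the TCP and whose axes are the flange's). Camera axes: x right, y down, z forward; pixel columns grow to the right and rows downward; lengths in mm; the calibration is good to about 2 mm. A picture is of the moment at which its call begins: read the wrist's pose just before it. get_calibration takes no time and is no camera call.
- r.hand_in(): hands the job in, once; it reports no verdict.
The state is a dict: "time": time; "joint_pos": joint angles; "qd": joint speeds; "joint_efforts": joint torques, N m; "tool_pos": TCP position; "tcp_rot": TCP orientation; "ft_force": force on the tool from outside, world axes, zero at the start; "wrist_torque": the same for the moment, N m; "finger_gap": finger opening in mm.
Only numpy, scipy, OpenCV 4.12 (cv2) and the standard library are available. Lean on these libraries where they do the work, as an engineer would, in place of code of your own. Each camera call takes 0.05 s, during which the arm holds its last target. There are 200 camera calls.

## Working session

There is one attempt and no reset: what is moved stays moved. The work goes in short steps, Python scripts to look and compute and a tool call to move; the robot and the scene stay as the last step left them, time stands still between calls to the robot, and variables do not carry over. Pictures are saved under pics/ and viewed, about 8 in all and at most 12, crops included, and the job is handed in when it is done.

Besides the shell and the picture viewer there is one more tool, called after "Emit:" as name(argument=value, ...), one argument or row to a line, values as JSON. play_rows: Moves the arm, as the interface text tells. Its arguments: {"type":"object","properties":{"deltas":{"type":"array"},"force":{"type":"number"}},"required":["deltas"]}

```bash
mkdir -p pics; python3 - <<'E'
from bench import r, eyes
import cv2
for n in ("scene","top"):
    p=eyes.snapshot(n); cv2.imwrite(f"pics/{n}0.png",p[:,:,::-1])
    c=eyes.get_calibration(n); print(n,c)
print(eyes.get_calibration("wrist")); print(r.sense())
E
```

```text
scene {'mtx': array([[496.75118214,   0.        , 322.53887251],
       [  0.        , 496.75118214, 234.86200145],
       [  0.        ,   0.        ,   1.        ]]), 'D': array([-0.09658863,  0.        ,  0.        ,  0.        ,  0.        ]), 'R': array([[-0.84233128, -0.53869973, -0.01675156],
       [-0.28937119,  0.47825609, -0.82917756],
       [ 0.45468926, -0.69359478, -0.55873425]]), 't': array([500.3495957 , 258.6835903 , 849.71863911])}
top {'mtx': array([[515.66772207,   0.        , 322.17420853],
       [  0.        , 515.66772207, 246.78204019],
       [  0.        ,   0.        ,   1.        ]]), 'D': array([0.0166375, 0.       , 0.       , 0.       , 0.       ]), 'R': array([[-0.0111079 , -0.9998256 , -0.01501274],
       [-0.98267113,  0.01369292, -0.18485118],
       [ 0.18502451,  0.01269928, -0.98265185]]), 't': array([  -8.48294553,  616.67657463, 1117.25154854])}
{'mtx': array([[420.92982613,   0.        , 313.57450936],
       [  0.        , 420.92982613, 239.48828171],
       [  0.        ,   0.        ,   1.        ]]), 'D': array([-0.07970577,  0.        
[... 372 characters left out ...]
        1.00000000e+00]])}
{'time': 0.1, 'joint_pos': array([-7.12987625e+01,  7.51085846e+00,  8.53239593e+01,  1.49118717e-03,
        8.72615325e+01, -4.89236014e+00]), 'qd': array([-0.0320906 , -0.04021649, -0.16435054, -0.02863602, -0.02604681,
       -0.03625457]), 'joint_efforts': array([ 1.17552798e-03, -5.70952070e+01, -5.01943016e+01, -2.92427139e-04,
        8.04346637e-03, -7.32440617e-05]), 'tool_pos': array([ 240.02315534, -549.35395874,  230.33971097]), 'tcp_rot': array([-1.79904128e+02, -9.70106811e-03,  2.35935170e+01]), 'ft_force': array([ 1.09740599, -0.02245476, -0.56885056]), 'wrist_torque': array([-0.02155223, -0.00097089,  0.04297366]), 'finger_gap': 85.04444299136557}
```

View pics/top0.png

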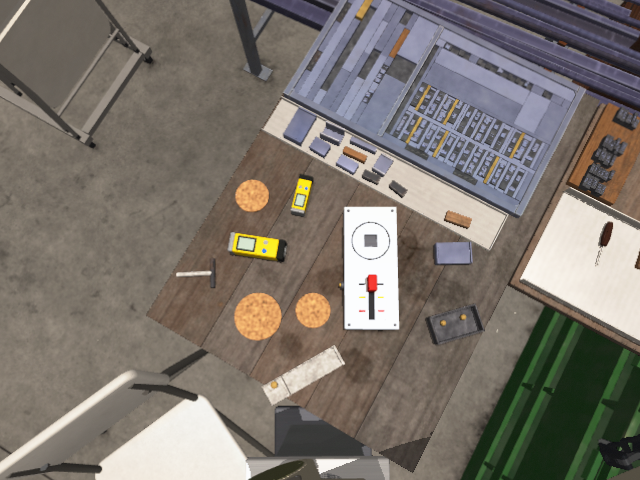

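View pics/scene0.png

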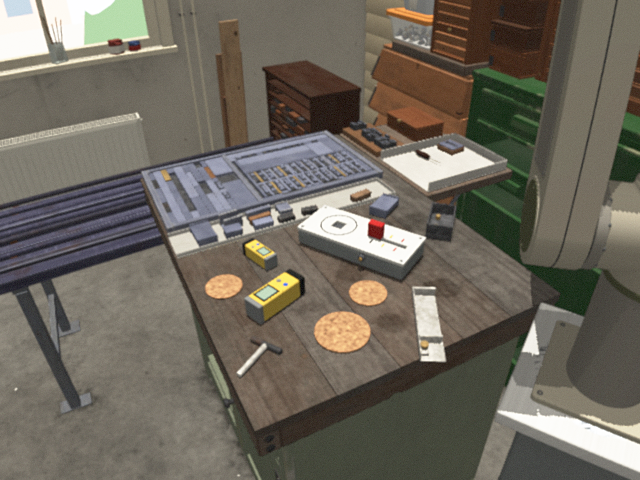

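The top view shows two meter-like blocks, at (257,246) and (302,195); the first is longer, so it's the meter. There are three cork discs, at (257,316), (313,310) and (252,195); the first is the largest, so it's the pad. The light box is at (371,268), with the knob at (372,283). I'll confirm these in one enlarged crop.

```bash
cat > h.py <<'E'
import numpy as np, cv2
from bench import r, eyes
from scipy.spatial.transform import Rotation as Ro
def px2w(name,uv,z,s=None):
    c=eyes.get_calibration(name)
    if name=="wrist":
        s=s or r.sense(); T=c["T_tool_cam"]; Rt=Ro.from_euler("xyz",s["tcp_rot"],degrees=True).as_matrix()
        Rc=Rt@T[:3,:3]; o=Rt@T[:3,3]+s["tool_pos"]
    else: Rc=c["R"].T; o=-Rc@c["t"]
    p=cv2.undistortPoints(np.array(uv,float).reshape(-1,1,2),c["mtx"],c["D"])[:,0]
    d=np.c_[p,np.ones(len(p))]@Rc.T
    return o+d*((z-o[2])/d[:,2])[:,None]
E
python3 - <<'E'
import cv2
a=cv2.imread("pics/top0.png")
cv2.imwrite("pics/crop1.png",cv2.resize(a[165:365,165:431],None,fx=3,fy=3,interpolation=cv2.INTER_CUBIC))
E
```

```text
(no output)
```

View pics/crop1.png

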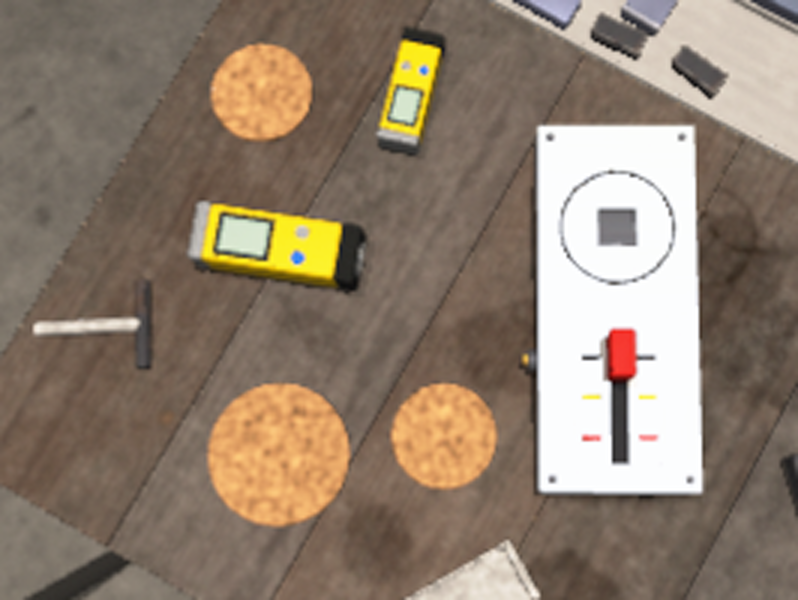

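The crop confirms it: the large meter spans crop (191..362, 203..290), with cap left and foot right. The large pad is centred at (279,454), the port at (617,227), the ring at (617,227) and the knob top at (622,347). Box corners are (537,126), (694,126), (702,492), (539,493).

```bash
python3 - <<'E'
from h import *
np.set_printoptions(precision=1,suppress=True)
f=lambda l:(np.array(l,float)-1)/3+165
b=px2w("top",f([(537,126),(694,126),(702,492),(539,493)]),50);print("box",b,b.mean(0),[np.linalg.norm(b[i]-b[i-1]) for i in range(4)])
p=px2w("top",f([(617,227),(617,172),(617,283)]),50);print("port",p)
print("knob",px2w("top",f([(622,347)]),90))
print("mark",px2w("top",f([(619,357),(619,397),(619,438)]),50))
q=px2w("top",f([(279,454),(208,454),(350,454),(279,383),(279,526)]),6);print("pad",q)
m=px2w("top",f([(197,203),(191,263),(346,290),(357,226)]),46);print("meter",m,m.mean(0),[np.linalg.norm(m[i]-m[i-1]) for i in range(4)])
d=(m[0]+m[1]-m[2]-m[3]);print(np.degrees(np.arctan2(d[1],d[0])))
d=b[0]+b[1]-b[2]-b[3];print(np.degrees(np.arctan2(d[1],d[0])))
print(Ro.from_euler("xyz",r.sense()["tcp_rot"],degrees=True).as_matrix())
E
```

```text
box [[ 712.1  -67.1   50. ]
 [ 710.2 -188.5   50. ]
 [ 430.6 -183.8   50. ]
 [ 431.2  -63.3   50. ]] [ 571.1 -125.7   50. ] [np.float64(280.9160089609647), np.float64(121.3605237027988), np.float64(279.6576458570121), np.float64(120.52604742105903)]
port [[ 631.4 -126.8   50. ]
 [ 674.6 -128.    50. ]
 [ 588.1 -125.5   50. ]]
knob [[ 534.3 -124.6   90. ]]
mark [[ 531.6 -125.4   50. ]
 [ 501.6 -124.6   50. ]
 [ 471.  -123.7   50. ]]
pad [[464.6 136.2   6. ]
 [465.3 191.3   6. ]
 [463.9  81.1   6. ]
 [519.7 136.9   6. ]
 [409.8 135.5   6. ]]
meter [[655.7 196.4  46. ]
 [608.7 200.   46. ]
 [586.1  80.9  46. ]
 [635.8  72.7  46. ]] [621.6 137.5  46. ] [np.float64(125.35482569938253), np.float64(47.16510578681854), np.float64(121.20207623605968), np.float64(50.425759053079965)]
80.08354960192896
-0.8644164313206485
[[ 0.9  0.4 -0. ]
 [ 0.4 -0.9  0. ]
 [ 0.  -0.  -1. ]]
```

```bash
cat >> h.py <<'E'
def plan(pos,rot,n,g,s=None):
    "rows from the present pose to the target, straight line, equal turns"
    s=s or r.sense(); R0=Ro.from_euler("xyz",s["tcp_rot"],degrees=True); p0=np.array(s["tool_pos"])
    R1=rot if isinstance(rot,Ro) else Ro.from_euler("xyz",rot,degrees=True)
    w=(R0.inv()*R1).as_rotvec()/n; st=(np.array(pos)-p0)/n; out=[]
    for i in range(n):
        Ri=R0*Ro.from_rotvec(w*i)
        out.append([np.round(Ri.inv().apply(st)/1000,4).tolist(),np.round(w,3).tolist(),g])
    print(str(out).replace(" ","")); return out
def st():
    s=r.sense(); print(round(s["time"],2),np.round(s["joint_pos"],1),np.round(s["tool_pos"],1),np.round(s["tcp_rot"],1),np.round(s["ft_force"],1),round(s["finger_gap"],1))
E
python3 - <<'E'
from h import *
plan([615,130,230],[180,0,80],16,0)
E
```

```text
[[[0.0385,-0.0295,0.0001],[-0.0,-0.0,-0.062],0],[[0.0402,-0.0271,0.0001],[-0.0,-0.0,-0.062],0],[[0.0418,-0.0246,0.0001],[-0.0,-0.0,-0.062],0],[[0.0432,-0.022,0.0001],[-0.0,-0.0,-0.062],0],[[0.0445,-0.0193,0.0001],[-0.0,-0.0,-0.062],0],[[0.0456,-0.0165,0.0001],[-0.0,-0.0,-0.062],0],[[0.0465,-0.0137,0.0],[-0.0,-0.0,-0.062],0],[[0.0473,-0.0108,0.0],[-0.0,-0.0,-0.062],0],[[0.0479,-0.0078,0.0],[-0.0,-0.0,-0.062],0],[[0.0483,-0.0049,0.0],[-0.0,-0.0,-0.062],0],[[0.0485,-0.0019,0.0],[-0.0,-0.0,-0.062],0],[[0.0485,0.0011,0.0],[-0.0,-0.0,-0.062],0],[[0.0483,0.0041,0.0],[-0.0,-0.0,-0.062],0],[[0.048,0.007,0.0],[-0.0,-0.0,-0.062],0],[[0.0475,0.01,0.0],[-0.0,-0.0,-0.062],0],[[0.0468,0.0129,0.0],[-0.0,-0.0,-0.062],0]]
```

Emit:
play_rows(
  deltas=[
    [[0.038,-0.03,0],[0,0,-0.062],0],
    [[0.04,-0.027,0],[0,0,-0.062],0],
    [[0.042,-0.025,0],[0,0,-0.062],0],
    [[0.043,-0.022,0],[0,0,-0.062],0],
    [[0.044,-0.019,0],[0,0,-0.062],0],
    [[0.046,-0.016,0],[0,0,-0.062],0],
    [[0.046,-0.014,0],[0,0,-0.062],0],
    [[0.047,-0.011,0],[0,0,-0.062],0],
  ],
)

```text
time: 1.1
tool_pos: [425.4, -199.6, 226.9]
tcp_rot: [-179.6, -0.2, 52.5]
ft_force: [0.2, -0.6, 0.8]
finger_gap: 85.7
```

Emit:
play_rows(
  deltas=[
    [[0.048,-0.008,0],[0,0,-0.062],0],
    [[0.048,-0.005,0],[0,0,-0.062],0],
    [[0.048,-0.002,0],[0,0,-0.062],0],
    [[0.048,0.001,0],[0,0,-0.062],0],
    [[0.048,0.004,0],[0,0,-0.062],0],
    [[0.048,0.007,0],[0,0,-0.062],0],
    [[0.047,0.01,0],[0,0,-0.062],0],
    [[0.047,0.013,0],[0,0,-0.062],0],
  ],
)

```text
time: 2.1
tool_pos: [606.9, 155.7, 225.2]
tcp_rot: [-179.5, -0.3, 81.9]
ft_force: [0.1, -0.3, 0.4]
finger_gap: 85.0
```

```bash
python3 - <<'E'
from h import *
st(); plan([615,130,200],[180,0,80],4,0); 
E
```

```text
2.1 [ 9.5 12.  80.8  0.4 87.5 17.5] [606.9 155.7 225.2] [-179.5   -0.3   81.9] [ 0.1 -0.3  0.4] 85.0
[[[-0.0061,0.003,0.0062],[-0.002,-0.001,0.008],0],[[-0.0061,0.003,0.0062],[-0.002,-0.001,0.008],0],[[-0.006,0.003,0.0063],[-0.002,-0.001,0.008],0],[[-0.006,0.0031,0.0063],[-0.002,-0.001,0.008],0]]
```

Emit:
play_rows(
  deltas=[
    [[-0.006,0.003,0.006],[-0.002,0,0],0],
    [[0,0,0],[0,0,0],0],
  ],
)

```text
time: 2.35
tool_pos: [608.7, 152.2, 216.7]
tcp_rot: [-179.5, -0.3, 82.2]
ft_force: [0.1, -0.5, 0.3]
finger_gap: 85.4
```

```bash
python3 - <<'E'
from h import *
st(); s=r.sense(); import pickle; pickle.dump(s,open("s1.pkl","wb"))
cv2.imwrite("pics/w1.png",eyes.snapshot("wrist")[:,:,::-1]); st()
E
```

```text
2.35 [ 9.1 12.5 81.2  0.4 86.8 16.9] [608.7 152.2 216.7] [-179.5   -0.3   82.2] [ 0.1 -0.5  0.3] 85.4
2.4 [ 9.1 12.4 81.2  0.4 86.8 16.9] [608.8 152.4 217.2] [-179.5   -0.3   82.2] [-0.3  0.3  0.1] 85.4
```

View pics/w1.png

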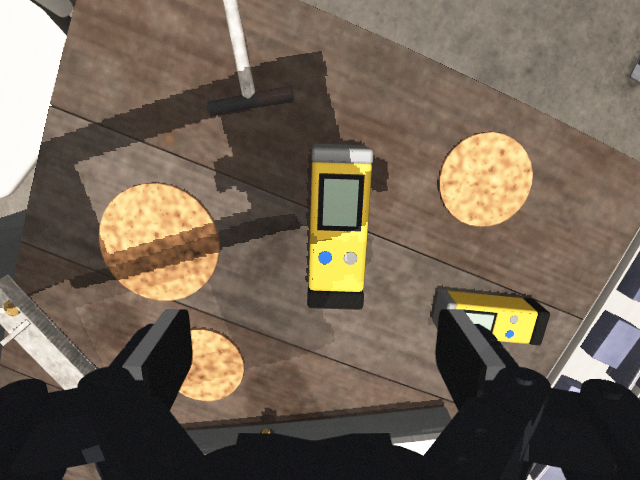

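Wrist view: the large meter has cap corners near (313,162)/(372,163) or (313,148)/(373,150), and foot corners (308,307)/(363,308). The large pad is centred at about (159,241).

```bash
python3 - <<'E'
from h import *; import pickle
np.set_printoptions(precision=1,suppress=True)
s=pickle.load(open("s1.pkl","rb"))
print(px2w("wrist",[(313,162),(372,163),(313,148),(373,150),(308,307),(363,308)],46,s))
print("pad",px2w("wrist",[(159,241)],6,s), "small end rows z0", px2w("wrist",[(342,147)],0,s))
m=px2w("wrist",[(342.5,148.5),(335.5,307.5)],46,s); d=m[0]-m[1]; print(m,np.linalg.norm(d),np.degrees(np.arctan2(d[1],d[0])))
E
```

```text
[[612.9 192.5  46. ]
 [655.9 186.   46. ]
 [614.3 202.6  46. ]
 [657.6 195.3  46. ]
 [592.9  77.4  46. ]
 [637.2  70.5  46. ]]
pad [[467.1 138.9   6. ]] small end rows z0 [[637.5 197.1   0. ]]
[[635.6 199.3  46. ]
 [615.1  74.   46. ]] 126.99005220390389 80.70230198331194
```

```bash
python3 - <<'E'
from h import *
plan([627,157,65],[180,0,81],5,0)
E
```

```text
[[[0.0012,0.0038,0.0304],[-0.002,-0.001,0.004],0],[[0.0013,0.0037,0.0304],[-0.002,-0.001,0.004],0],[[0.0013,0.0036,0.0304],[-0.002,-0.001,0.004],0],[[0.0014,0.0036,0.0304],[-0.002,-0.001,0.004],0],[[0.0014,0.0035,0.0304],[-0.002,-0.001,0.004],0]]
```

Emit:
play_rows(
  deltas=[
    [[0.001,0.004,0.03],[-0.002,-0.001,0.004],0],
    [[0.001,0.004,0.03],[-0.002,-0.001,0.004],0],
    [[0.001,0.004,0.03],[-0.002,-0.001,0.004],0],
    [[0.001,0.004,0.03],[-0.002,-0.001,0.004],0],
    [[0.001,0.003,0.03],[-0.002,-0.001,0.004],0],
    [[0,0,0],[0,0,0],0],
  ],
)

```text
time: 3.15
tool_pos: [628.2, 148.1, 67.1]
tcp_rot: [179.7, -0.0, 80.4]
ft_force: [0.1, -0.1, 0.4]
finger_gap: 85.5
```

```bash
python3 - <<'E'
from h import *
st();plan([627,157,9],[180,0,81],4,0)
E
```

```text
3.15 [ 8.7 21.4 86.7 -0.1 71.7 18.4] [628.2 148.1  67.1] [179.7  -0.   80.4] [ 0.1 -0.1  0.4] 85.5
[[[0.0021,-0.0007,0.0145],[0.001,-0.0,-0.003],0],[[0.0021,-0.0007,0.0145],[0.001,-0.0,-0.003],0],[[0.0021,-0.0007,0.0145],[0.001,-0.0,-0.003],0],[[0.0021,-0.0007,0.0145],[0.001,-0.0,-0.003],0]]
```

Emit:
play_rows(
  deltas=[
    [[0.003,-0.001,0.015],[0,0,-0.003],0],
    [[0.002,0,0.015],[0,0,-0.003],0],
    [[0.002,0,0.015],[0,0,-0.003],0],
    [[0.002,0,0.012],[0,0,0],0],
    [[0,0,0],[0,0,0],0],
  ],
)

```text
time: 3.78
tool_pos: [631.2, 157.3, 10.6]
tcp_rot: [179.4, -0.1, 80.9]
ft_force: [0.7, 0.6, -0.7]
finger_gap: 85.5
```

Emit:
play_rows(
  deltas=[
    [[0,0,0],[0,0,0],1],
    [[0,0,0],[0,0,0],1],
    [[0,0,0],[0,0,0],1],
    [[0,0,0],[0,0,0],1],
    [[0,0,0],[0,0,0],1],
  ],
  force=70,
)

```text
time: 4.4
tool_pos: [631.9, 157.5, 11.8]
tcp_rot: [179.4, -0.2, 80.9]
ft_force: [0.1, 1.1, -1.3]
finger_gap: 45.1
```

```bash
python3 - <<'E'
from h import *
st()
E
```

```text
4.4 [ 9.5 25.7 87.4 -0.1 66.2 18.7] [631.9 157.5  11.8] [179.4  -0.2  80.9] [ 0.1  1.1 -1.3] 45.1
```

```bash
cat >> h.py <<'E'
def up(phi):
    c,s_=np.cos(np.radians(phi)),np.sin(np.radians(phi))
    return Ro.from_matrix(np.array([[0,s_,c],[0,-c,s_],[1,0,0]]))
E
python3 - <<'E'
from h import *
s=dict(r.sense()); s["tool_pos"]=s["tool_pos"]+np.array([0,0,120])
plan([610,80,250],up(65),12,1,s)
E
```

```text
[[[-0.0066,-0.0007,-0.0099],[-0.017,0.13,0.019],1],[[-0.0053,-0.0004,-0.0107],[-0.017,0.13,0.019],1],[[-0.0039,-0.0001,-0.0113],[-0.017,0.13,0.019],1],[[-0.0024,0.0002,-0.0117],[-0.017,0.13,0.019],1],[[-0.0009,0.0004,-0.0119],[-0.017,0.13,0.019],1],[[0.0007,0.0006,-0.0119],[-0.017,0.13,0.019],1],[[0.0022,0.0008,-0.0117],[-0.017,0.13,0.019],1],[[0.0037,0.0009,-0.0113],[-0.017,0.13,0.019],1],[[0.0052,0.001,-0.0107],[-0.017,0.13,0.019],1],[[0.0065,0.0011,-0.0099],[-0.017,0.13,0.019],1],[[0.0078,0.0011,-0.009],[-0.017,0.13,0.019],1],[[0.0089,0.0011,-0.0079],[-0.017,0.13,0.019],1]]
```

Emit:
play_rows(
  deltas=[
    [[0,0,-0.01],[0,0,0],1],
    [[0,0,-0.03],[0,0,0],1],
    [[0,0,-0.04],[0,0,0],1],
    [[0,0,-0.04],[0,0,0],1],
  ],
)

```text
time: 4.9
tool_pos: [626.5, 156.6, 130.5]
tcp_rot: [179.9, 0.0, 80.8]
ft_force: [0.9, -0.0, -3.8]
finger_gap: 45.2
```

Emit:
play_rows(
  deltas=[
    [[-0.007,-0.001,-0.01],[-0.017,0.13,0.019],1],
    [[-0.005,0,-0.011],[-0.017,0.13,0.019],1],
    [[-0.004,0,-0.011],[-0.017,0.13,0.019],1],
    [[-0.002,0,-0.012],[-0.017,0.13,0.019],1],
    [[-0.001,0,-0.012],[-0.017,0.13,0.019],1],
    [[0.001,0.001,-0.012],[-0.017,0.13,0.019],1],
    [[0.002,0.001,-0.012],[-0.017,0.13,0.019],1],
  ],
)

```text
time: 5.78
tool_pos: [618.1, 110.6, 216.4]
tcp_rot: [173.1, -53.9, 77.0]
ft_force: [0.0, -0.3, -4.3]
finger_gap: 45.3
```

```bash
python3 - <<'E'
from h import *
st();plan([600,20,250],up(62),7,1)
E
```

```text
5.78 [-23.4   6.  105.   55.6  79.4 -23.3] [618.1 110.6 216.4] [173.1 -53.9  77. ] [ 0.  -0.3 -4.3] 45.3
[[[-0.0039,0.002,-0.0133],[-0.019,0.088,0.017],1],[[-0.0027,0.0023,-0.0136],[-0.019,0.088,0.017],1],[[-0.0014,0.0026,-0.0137],[-0.019,0.088,0.017],1],[[-0.0001,0.0029,-0.0137],[-0.019,0.088,0.017],1],[[0.0011,0.0032,-0.0136],[-0.019,0.088,0.017],1],[[0.0024,0.0034,-0.0134],[-0.019,0.088,0.017],1],[[0.0036,0.0036,-0.0131],[-0.019,0.088,0.017],1]]
```

Emit:
play_rows(
  deltas=[
    [[-0.004,0.002,-0.013],[-0.019,0.088,0.017],1],
    [[-0.003,0.002,-0.014],[-0.019,0.088,0.017],1],
    [[-0.001,0.003,-0.014],[-0.019,0.088,0.017],1],
    [[0,0.003,-0.014],[-0.019,0.088,0.017],1],
    [[0.001,0.003,-0.014],[-0.019,0.088,0.017],1],
    [[0.002,0.003,-0.013],[-0.019,0.088,0.017],1],
    [[0.004,0.004,-0.013],[-0.019,0.088,0.017],1],
  ],
)

```text
time: 6.65
tool_pos: [599.3, 12.6, 255.0]
tcp_rot: [45.3, -89.2, -163.4]
ft_force: [-0.6, 1.1, -3.2]
finger_gap: 45.5
```

```bash
python3 - <<'E'
from h import *
st();plan(np.array([631,-127,50+86.5+40])+up(58).apply([0,0,11.2]),up(58),7,1)
E
```

```text
6.65 [-41.5  23.  107.5  81.7 100.5 -41.8] [599.3  12.6 255. ] [  45.3  -89.2 -163.4] [-0.6  1.1 -3.2] 45.5
[[[-0.0112,0.0134,-0.014],[-0.01,-0.001,0.001],1],[[-0.0112,0.0135,-0.0138],[-0.01,-0.001,0.001],1],[[-0.0112,0.0137,-0.0137],[-0.01,-0.001,0.001],1],[[-0.0112,0.0138,-0.0135],[-0.01,-0.001,0.001],1],[[-0.0112,0.014,-0.0134],[-0.01,-0.001,0.001],1],[[-0.0112,0.0141,-0.0132],[-0.01,-0.001,0.001],1],[[-0.0112,0.0143,-0.0131],[-0.01,-0.001,0.001],1]]
```

Emit:
play_rows(
  deltas=[
    [[-0.011,0.013,-0.014],[-0.01,0,0],1],
    [[-0.011,0.014,-0.014],[-0.01,0,0],1],
    [[-0.011,0.014,-0.014],[-0.01,0,0],1],
    [[-0.011,0.014,-0.013],[-0.01,0,0],1],
    [[-0.011,0.014,-0.013],[-0.01,0,0],1],
    [[-0.011,0.014,-0.013],[-0.01,0,0],1],
    [[-0.011,0.014,-0.013],[0,0,0],1],
    [[0,0,0],[0,0,0],1],
  ],
)

```text
time: 7.65
tool_pos: [639.3, -124.2, 176.8]
tcp_rot: [87.5, -89.0, 151.0]
ft_force: [0.3, 0.2, -2.8]
finger_gap: 45.4
```

```bash
python3 - <<'E'
from h import *
st()
def proj(n,X):
    c=eyes.get_calibration(n); return cv2.projectPoints(np.array(X,float).reshape(-1,1,3),cv2.Rodrigues(c["R"])[0],c["t"],c["mtx"],c["D"])[0][:,0].round(1)
s=r.sense();R=Ro.from_euler("xyz",s["tcp_rot"],degrees=True);print(R.as_matrix().round(3))
f=s["tool_pos"]+R.apply([-86.5,0,-11.2]);print("foot",f)
C=[s["tool_pos"]+R.apply([l,a,b-11.2]) for l in(-86.5,43.5) for a in(-23,23) for b in(-23,23)]
a=eyes.snapshot("scene"); t=eyes.snapshot("top")
for n,im in(("scene",a),("top",t)):
    P=proj(n,C); 
    im=cv2.resize(im[:,:,::-1],None,fx=4,fy=4,interpolation=cv2.INTER_CUBIC)
    for p in P: cv2.circle(im,tuple(((p+.5)*4).astype(int)),3,(255,0,255),-1)
    c=(P.mean(0)*4).astype(int); x0,y0=c-[200,290]; cv2.imwrite(f"pics/{n}2.png",im[max(y0,0):y0+580,max(x0,0):x0+400]); print(n,x0,y0)
A=[cv2.imread(f"pics/{n}2.png") for n in("scene","top")]
cv2.imwrite("pics/both2.png",np.hstack(A))
plan(np.array([631,-127,50+86.5+6])+up(58).apply([0,0,11.2]),up(58),4,1)
E
```

```text
7.65 [-48.8  42.6  89.   78.4 102.9 -43.9] [ 639.3 -124.2  176.8] [ 87.5 -89.  151. ] [ 0.3  0.2 -2.8] 45.4
[[-0.016  0.852  0.523]
 [ 0.009 -0.523  0.852]
 [ 1.     0.018  0.001]]
foot [ 634.84067331 -134.48107197   90.31826362]
scene 1152 442
top 1311 625
[[[-0.0087,-0.0013,0.0009],[-0.002,-0.0,0.005],1],[[-0.0087,-0.0013,0.0009],[-0.002,-0.0,0.005],1],[[-0.0087,-0.0012,0.0009],[-0.002,-0.0,0.005],1],[[-0.0087,-0.0012,0.0009],[-0.002,-0.0,0.005],1]]
```

View pics/both2.png

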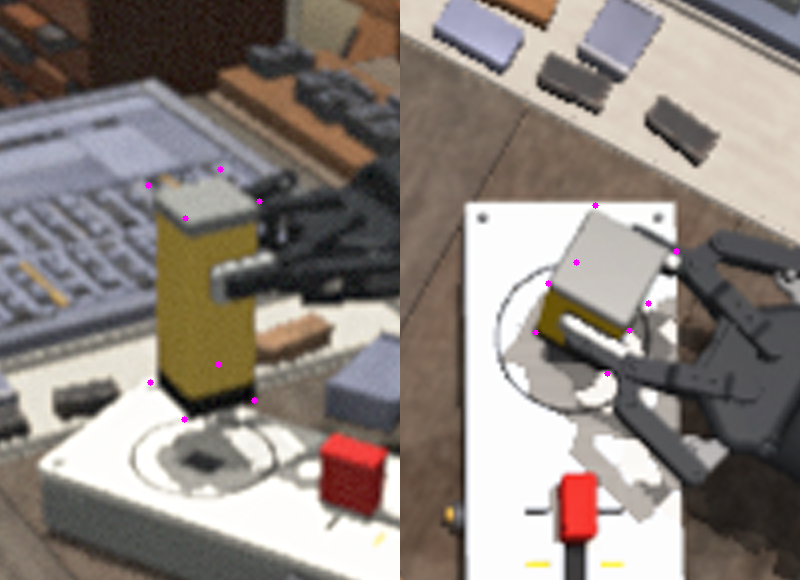

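The overlay agrees with the held meter to about 3 mm: the predicted cap corners are (149,185)..(260,201), against observed (157,195)..(262,207). The meter is upright, with its foot about 40 mm above the port ring. I'll descend.

```bash
python3 - <<'E'
from h import *
plan(np.array([631,-127,50+88+7])+up(58).apply([0,0,13.5]),up(58),4,1)
E
```

```text
[[[-0.0081,-0.0013,0.0014],[-0.002,-0.0,0.005],1],[[-0.0081,-0.0013,0.0014],[-0.002,-0.0,0.005],1],[[-0.0081,-0.0012,0.0014],[-0.002,-0.0,0.005],1],[[-0.0081,-0.0012,0.0015],[-0.002,-0.0,0.005],1]]
```

Emit:
play_rows(
  deltas=[
    [[-0.008,-0.001,0.0015],[-0.002,0,0.005],1],
    [[-0.008,-0.001,0.0015],[-0.002,0,0.005],1],
    [[-0.008,-0.001,0.0015],[-0.002,0,0.005],1],
    [[-0.008,-0.001,0.0015],[-0.002,0,0.005],1],
    [[0,0,0],[0,0,0],1],
  ],
)

```text
time: 8.38
tool_pos: [638.5, -113.1, 143.4]
tcp_rot: [-76.5, -89.8, -45.3]
ft_force: [0.0, 0.3, -2.7]
finger_gap: 45.0
```

```bash
python3 - <<'E'
from h import *
st();plan(np.array([631,-127,50+88])+up(58).apply([0,0,13.5]),up(58),4,1)
E
```

```text
8.38 [-48.3  45.5  89.3  78.3 101.6 -45.7] [ 638.5 -113.1  143.4] [-76.5 -89.8 -45.3] [ 0.   0.3 -2.7] 45.0
[[[-0.0014,0.0002,-0.0006],[-0.001,-0.0,-0.001],1],[[-0.0014,0.0002,-0.0006],[-0.001,-0.0,-0.001],1],[[-0.0014,0.0002,-0.0006],[-0.001,-0.0,-0.001],1],[[-0.0014,0.0002,-0.0006],[-0.001,-0.0,-0.001],1]]
```

Emit:
play_rows(
  deltas=[
    [[-0.002,0.0003,-0.001],[0,0,0],1],
    [[-0.002,0,-0.001],[0,0,0],1],
    [[-0.002,0,0],[0,0,0],1],
  ],
)

```text
time: 8.75
tool_pos: [637.8, -115.5, 138.8]
tcp_rot: [-33.1, -89.8, -88.7]
ft_force: [-5.2, 1.0, 9.4]
finger_gap: 45.2
```

Emit:
play_rows(
  deltas=[
    [[-0.002,0,0],[0,0,0],1],
    [[-0.002,0,0],[0,0,0],1],
  ],
)

```text
time: 9.0
tool_pos: [637.3, -115.8, 138.8]
tcp_rot: [11.5, -89.5, -133.1]
ft_force: [-4.9, 2.4, 7.8]
finger_gap: 45.2
```

Emit:
play_rows(
  deltas=[
    [[0,0,0],[0,0,0],0.6],
    [[0,0,0],[0,0,0],0.3],
    [[0,0,0],[0,0,0],0],
    [[0,0,0],[0,0,0],0],
    [[0,0,0],[0,0,0],0],
  ],
)

```text
time: 9.62
tool_pos: [637.9, -116.6, 139.9]
tcp_rot: [24.9, -89.4, -146.5]
ft_force: [-0.6, 0.2, -0.4]
finger_gap: 85.4
```

Emit:
play_rows(
  deltas=[
    [[0,0,-0.005],[0,0,0],0],
    [[0,0,-0.015],[0,0,0],0],
    [[0,0,-0.02],[0,0,0],0],
    [[0,0,-0.03],[0,0,0],0],
    [[0,0,-0.03],[0,0,0],0],
    [[0,0,0],[0,0,0],0],
  ],
)

```text
time: 10.38
tool_pos: [581.2, -209.0, 139.1]
tcp_rot: [29.8, -89.4, -151.5]
ft_force: [0.4, 0.3, -0.3]
finger_gap: 85.6
```

```bash
python3 - <<'E'
from h import *
st()
a=eyes.snapshot("scene"); t=eyes.snapshot("top")
a=cv2.resize(a[180:290,280:380],None,fx=4,fy=4,interpolation=cv2.INTER_CUBIC); t=cv2.resize(t[200:310,330:430],None,fx=4,fy=4,interpolation=cv2.INTER_CUBIC)
cv2.imwrite("pics/b3.png",np.hstack([a,t])[:,:,::-1])
E
```

```text
10.38 [-57.7  49.8  82.9  72.1 109.1 -45.9] [ 581.2 -209.   139.1] [  29.8  -89.4 -151.5] [ 0.4  0.3 -0.3] 85.6
```

View pics/b3.png

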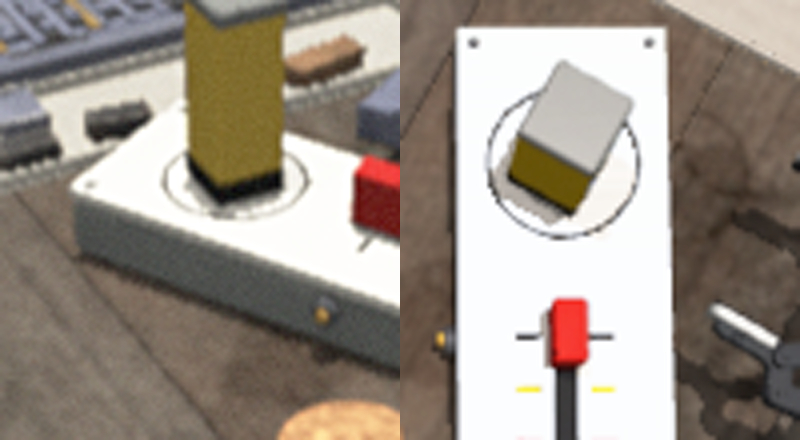

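The meter stands upright inside the ring: cap corners (563,60), (633,103), (585,170), (516,135), visible foot edge (510,183)–(572,217) in the top crop. I'll check the centring numerically.

```bash
python3 - <<'E'
from h import *
np.set_printoptions(precision=1,suppress=True)
f=lambda l:np.array([(330+(x-400-1.5)/4,200+(y-1.5)/4) for x,y in l])
c=px2w("top",f([(563,60),(633,103),(585,170),(516,135)]),180);print(c,c.mean(0))
e=px2w("top",f([(510,183),(572,217)]),50);print(e,np.linalg.norm(e[0]-e[1]))
n=(e[1]-e[0]);n/=np.linalg.norm(n);print("foot",e.mean(0)+23*np.array([-n[1],n[0],0]))
print("port ring",px2w("top",f([(488,165),(641,165),(565,90),(565,239)]),50))
plan([560,-215,230],up(58),3,0)
s=dict(r.sense());s["tool_pos"]=np.array([560,-215,230.]);s["tcp_rot"]=up(58).as_euler("xyz",degrees=True)
plan([534,-125,190],[180,0,179],20,0,s)
E
```

```text
[[ 659.4 -117.7  180. ]
 [ 636.2 -152.8  180. ]
 [ 601.6 -127.2  180. ]
 [ 620.3  -92.6  180. ]] [ 629.3 -122.6  180. ]
[[ 620.1  -96.2   50. ]
 [ 599.8 -131.1   50. ]] 40.326522371594784
foot [ 629.9 -125.2   50. ]
port ring [[ 630.8  -83.9   50. ]
 [ 629.5 -171.4   50. ]
 [ 674.3 -129.2   50. ]
 [ 587.2 -126.7   50. ]]
[[[0.0304,-0.0046,-0.0059],[-0.002,-0.003,0.001],0],[[0.0304,-0.0047,-0.006],[-0.002,-0.003,0.001],0],[[0.0304,-0.0047,-0.0061],[-0.002,-0.003,0.001],0]]
[[[-0.002,-0.0035,0.0031],[0.08,-0.045,-0.08],0],[[-0.0016,-0.0034,0.0035],[0.08,-0.045,-0.08],0],[[-0.0012,-0.0032,0.0038],[0.08,-0.045,-0.08],0],[[-0.0007,-0.0029,0.0041],[0.08,-0.045,-0.08],0],[[-0.0003,-0.0026,0.0043],[0.08,-0.045,-0.08],0],[[0.0001,-0.0023,0.0045],[0.08,-0.045,-0.08],0],[[0.0005,-0.0019,0.0047],[0.08,-0.045,-0.08],0],[[0.0008,-0.0015,0.0048],[0.08,-0.045,-0.08],0],[[0.0011,-0.001,0.0049],[0.08,-0.045,-0.08],0],[[0.0014,-0.0005,0.0049],[0.08,-0.045,-0.08],0],[[0.0017,-0.0,0.0048],[0.08,-0.045,-0.08],0],[[0.0018,0.0005,0.0047],[0.08,-0.045,-0.08],0],[[0.002,0.001,0.0046],[0.08,-0.045,-0.08],0],[[0.0021,0.0015,0.0044],[0.08,-0.045,-0.08],0],[[0.0021,0.0021,0.0041],[0.08,-0.045,-0.08],0],[[0.0021,0.0025,0.0039],[0.08,-0.045,-0.08],0],[[0.0021,0.003,0.0035],[0.08,-0.045,-0.08],0],[[0.002,0.0034,0.0032],[0.08,-0.045,-0.08],0],[[0.0018,0.0038,0.0028],[0.08,-0.045,-0.08],0],[[0.0016,0.0042,0.0024],[0.08,-0.045,-0.08],0]]<sys>:0: UserWarning: Gimbal lock detected. Setting third angle to zero since it is not possible to uniquely determine all angles.
```

The foot is about (630,-125) against the port at (630.5,-127.5), so it's within 3 mm. Next I'll back off, turn the tool down with the camera side towards the robot, and go to the knob.

```bash
python3 - <<'E' 2>/dev/null
from h import *
plan([510,-240,240],up(58),4,0)
s=dict(r.sense());s["tool_pos"]=np.array([510,-240,240.]);s["tcp_rot"]=up(58).as_euler("xyz",degrees=True)
plan([500,-160,230],[180,0,179],14,0,s)
E
```

```text
[[[0.0255,-0.0108,-0.0163],[-0.001,-0.002,0.001],0],[[0.0254,-0.0108,-0.0163],[-0.001,-0.002,0.001],0],[[0.0254,-0.0108,-0.0164],[-0.001,-0.002,0.001],0],[[0.0253,-0.0108,-0.0165],[-0.001,-0.002,0.001],0]]
[[[-0.0007,-0.0036,0.0045],[0.114,-0.064,-0.114],0],[[-0.0,-0.0031,0.0049],[0.114,-0.064,-0.114],0],[[0.0006,-0.0025,0.0052],[0.114,-0.064,-0.114],0],[[0.0012,-0.0018,0.0054],[0.114,-0.064,-0.114],0],[[0.0017,-0.001,0.0054],[0.114,-0.064,-0.114],0],[[0.0021,-0.0002,0.0054],[0.114,-0.064,-0.114],0],[[0.0025,0.0007,0.0052],[0.114,-0.064,-0.114],0],[[0.0027,0.0015,0.0049],[0.114,-0.064,-0.114],0],[[0.0027,0.0024,0.0045],[0.114,-0.064,-0.114],0],[[0.0027,0.0032,0.004],[0.114,-0.064,-0.114],0],[[0.0025,0.0039,0.0034],[0.114,-0.064,-0.114],0],[[0.0023,0.0045,0.0028],[0.114,-0.064,-0.114],0],[[0.0019,0.0051,0.0021],[0.114,-0.064,-0.114],0],[[0.0014,0.0055,0.0014],[0.114,-0.064,-0.114],0]]
```

Emit:
play_rows(
  deltas=[
    [[0.025,-0.011,-0.016],[0,0,0],0],
    [[0.025,-0.011,-0.016],[0,0,0],0],
    [[0.025,-0.011,-0.016],[0,0,0],0],
    [[0.025,-0.011,-0.016],[0,0,0],0],
    [[-0.001,-0.004,0.0045],[0.114,-0.064,-0.114],0],
    [[0,-0.003,0.005],[0.114,-0.064,-0.114],0],
    [[0.001,-0.0025,0.005],[0.114,-0.064,-0.114],0],
    [[0.001,-0.002,0.005],[0.114,-0.064,-0.114],0],
  ],
)

```text
time: 11.48
tool_pos: [503.2, -210.4, 235.1]
tcp_rot: [131.6, -60.1, 134.4]
ft_force: [0.4, -0.2, -0.6]
finger_gap: 85.3
```

Emit:
play_rows(
  deltas=[
    [[0.002,-0.001,0.005],[0.114,-0.064,-0.114],0],
    [[0.002,0,0.005],[0.114,-0.064,-0.114],0],
    [[0.0025,0.001,0.005],[0.114,-0.064,-0.114],0],
    [[0.003,0.0015,0.005],[0.114,-0.064,-0.114],0],
    [[0.003,0.002,0.0045],[0.114,-0.064,-0.114],0],
    [[0.003,0.003,0.004],[0.114,-0.064,-0.114],0],
  ],
)

```text
time: 12.22
tool_pos: [498.2, -172.1, 230.6]
tcp_rot: [157.5, -18.4, 159.5]
ft_force: [-0.4, 0.6, -0.3]
finger_gap: 85.1
```

```bash
python3 - <<'E' 2>/dev/null
from h import *
st();plan([533,-125,180],[180,0,179],7,0.3)
E
```

```text
12.22 [ -36.3   15.8   80.6   17.5  106.6 -100.6] [ 498.2 -172.1  230.6] [157.5 -18.4 159.5] [-0.4  0.6 -0.3] 85.1
[[[-0.0045,0.0051,0.0087],[0.063,-0.035,-0.057],0.3],[[-0.0045,0.0054,0.0086],[0.063,-0.035,-0.057],0.3],[[-0.0045,0.0057,0.0084],[0.063,-0.035,-0.057],0.3],[[-0.0045,0.0059,0.0082],[0.063,-0.035,-0.057],0.3],[[-0.0046,0.0062,0.008],[0.063,-0.035,-0.057],0.3],[[-0.0046,0.0064,0.0077],[0.063,-0.035,-0.057],0.3],[[-0.0047,0.0066,0.0075],[0.063,-0.035,-0.057],0.3]]
```

Emit:
play_rows(
  deltas=[
    [[-0.004,0.005,0.0085],[0.063,-0.035,-0.057],0.3],
    [[-0.004,0.005,0.0085],[0.063,-0.035,-0.057],0.3],
    [[-0.004,0.006,0.008],[0.063,-0.035,-0.057],0.3],
    [[-0.004,0.006,0.008],[0.063,-0.035,-0.057],0.3],
    [[-0.004,0.006,0.008],[0.063,-0.035,-0.057],0.3],
    [[-0.004,0.006,0.008],[0.063,-0.035,-0.057],0.3],
    [[-0.004,0.006,0.0075],[0.063,-0.035,-0.057],0.3],
    [[0,0,0],[0,0,0],0.3],
  ],
)

```text
time: 13.22
tool_pos: [528.9, -114.4, 179.6]
tcp_rot: [-179.3, 0.4, -179.1]
ft_force: [0.5, -0.3, 0.8]
finger_gap: 60.0
```

```bash
python3 - <<'E' 2>/dev/null
from h import *
st();plan([531,-125.5,100],[180,0,179],5,0.3)
E
```

```text
13.22 [ -17.2   -0.5   99.    -0.6   80.9 -108.1] [ 528.9 -114.4  179.6] [-179.3    0.4 -179.1] [ 0.5 -0.3  0.8] 60.0
[[[-0.0003,-0.002,0.0159],[-0.003,0.001,0.007],0.3],[[-0.0003,-0.0021,0.0159],[-0.003,0.001,0.007],0.3],[[-0.0003,-0.0021,0.0159],[-0.003,0.001,0.007],0.3],[[-0.0004,-0.0021,0.0159],[-0.003,0.001,0.007],0.3],[[-0.0004,-0.0022,0.0159],[-0.003,0.001,0.007],0.3]]
```

Emit:
play_rows(
  deltas=[
    [[0,-0.002,0.016],[-0.003,0,0.007],0.3],
    [[0,-0.002,0.016],[-0.003,0,0.007],0.3],
    [[0,-0.002,0.016],[-0.003,0,0.007],0.3],
    [[0,-0.002,0.016],[-0.003,0,0.007],0.3],
    [[0,-0.002,0.016],[-0.003,0,0.007],0.3],
    [[0,0,0],[0,0,0],0.3],
  ],
)

```text
time: 13.98
tool_pos: [527.7, -126.8, 92.0]
tcp_rot: [179.6, 0.1, 178.5]
ft_force: [-0.8, 0.2, 0.3]
finger_gap: 60.1
```

```bash
python3 - <<'E' 2>/dev/null
from h import *
st();plan([531,-125.5,62],[180,0,179],4,0.3)
E
```

```text
13.97 [ -19.2    5.1  102.9    0.5   72.1 -107.8] [ 527.7 -126.8   92. ] [1.796e+02 1.000e-01 1.785e+02] [-0.8  0.2  0.3] 60.1
[[[-0.0008,0.0003,0.0075],[0.002,0.0,-0.002],0.3],[[-0.0008,0.0003,0.0075],[0.002,0.0,-0.002],0.3],[[-0.0008,0.0003,0.0075],[0.002,0.0,-0.002],0.3],[[-0.0008,0.0003,0.0075],[0.002,0.0,-0.002],0.3]]
```

Emit:
play_rows(
  deltas=[
    [[-0.001,0,0.008],[0,0,0],0.3],
    [[-0.001,0,0.008],[0,0,0],0.3],
    [[-0.001,0,0.007],[0,0,0],0.3],
    [[-0.0005,0,0.006],[0,0,0],0.3],
    [[0,0,0],[0,0,0],0.3],
  ],
  force=30,
)

```text
time: 14.6
tool_pos: [532.7, -126.7, 62.4]
tcp_rot: [179.6, 0.2, 178.5]
ft_force: [-0.4, -0.1, -0.6]
finger_gap: 59.8
```

Emit:
play_rows(
  deltas=[
    [[0,0,0],[0,0,0],0.6],
    [[0,0,0],[0,0,0],0.8],
    [[0,0,0],[0,0,0],1],
    [[0,0,0],[0,0,0],1],
  ],
  force=30,
)

```text
time: 15.1
tool_pos: [533.4, -126.3, 63.1]
tcp_rot: [179.6, 0.3, 178.6]
ft_force: [1.5, 0.5, -2.8]
finger_gap: 19.4
```

Emit:
play_rows(
  deltas=[
    [[0.005,0,0],[0,0,0],1],
    [[0.005,0,0],[0,0,0],1],
    [[0.005,0,0],[0,0,0],1],
    [[0.004,0,0],[0,0,0],1],
    [[0,0,0],[0,0,0],1],
  ],
)

```text
time: 15.72
tool_pos: [513.6, -126.1, 63.1]
tcp_rot: [179.7, 0.4, 178.6]
ft_force: [-7.0, 1.4, 0.9]
finger_gap: 19.4
```

Emit:
play_rows(
  deltas=[
    [[0.004,0,0],[0,0,0],1],
    [[0.004,0,0],[0,0,0],1],
    [[0.002,0,0],[0,0,0],1],
    [[0,0,0],[0,0,0],1],
  ],
)

```text
time: 16.23
tool_pos: [503.2, -125.9, 63.1]
tcp_rot: [179.7, 0.4, 178.6]
ft_force: [3.0, 0.4, -1.3]
finger_gap: 19.4
```

Emit:
play_rows(
  deltas=[
    [[0,0,0],[0,0,0],1],
    [[0,0,0],[0,0,0],1],
    [[0,0,0],[0,0,0],1],
    [[0,0,0],[0,0,0],1],
    [[0,0,0],[0,0,0],1],
    [[0,0,0],[0,0,0],1],
    [[0,0,0],[0,0,0],1],
    [[0,0,0],[0,0,0],1],
  ],
)

```text
time: 17.23
tool_pos: [503.5, -125.9, 63.1]
tcp_rot: [179.7, 0.4, 178.6]
ft_force: [-0.4, 1.9, -0.8]
finger_gap: 19.4
```

```bash
python3 - <<'E' 2>/dev/null
from h import *
st()
a=eyes.snapshot("scene"); t=eyes.snapshot("top")
a=cv2.resize(a[150:290,300:430],None,fx=3,fy=3,interpolation=cv2.INTER_CUBIC); t=cv2.resize(t[200:340,310:440],None,fx=3,fy=3,interpolation=cv2.INTER_CUBIC)
cv2.imwrite("pics/b4.png",np.hstack([a,t])[:,:,::-1])
E
```

```text
17.23 [ -20.     3.3  108.     0.5   68.4 -108.8] [ 503.5 -125.9   63.1] [179.7   0.4 178.6] [-0.4  1.9 -0.8] 19.4
```

View pics/b4.png

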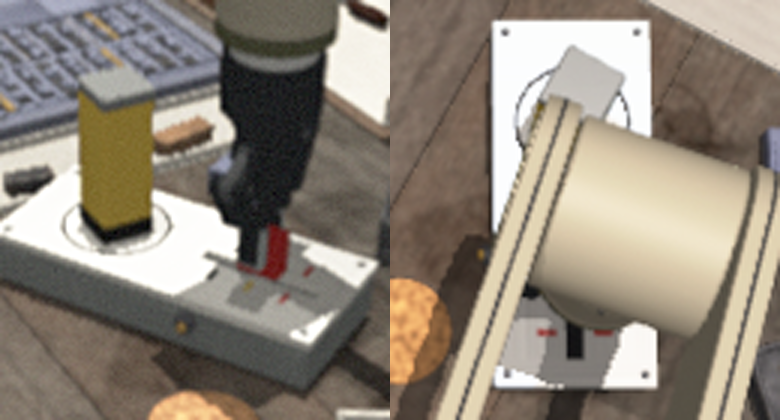

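The knob sits at the yellow mark (left panel, about (265,265); red marks at (310,270) and (285,297)). The meter still stands in the ring at (115,220). I'll hold for another 1.25 s, then push the shutter shut.

Emit:
play_rows(
  deltas=[
    [[0,0,0],[0,0,0],1],
    [[0,0,0],[0,0,0],1],
    [[0,0,0],[0,0,0],1],
    [[0,0,0],[0,0,0],1],
    [[0,0,0],[0,0,0],1],
    [[0,0,0],[0,0,0],1],
    [[0,0,0],[0,0,0],1],
    [[0,0,0],[0,0,0],1],
  ],
)

```text
time: 18.32
tool_pos: [503.5, -125.9, 63.1]
tcp_rot: [179.7, 0.4, 178.6]
ft_force: [2.2, 1.9, -0.6]
finger_gap: 19.2
```

Emit:
play_rows(
  deltas=[
    [[-0.005,0,0],[0,0,0],1],
    [[-0.006,0,0],[0,0,0],1],
    [[-0.006,0,0],[0,0,0],1],
    [[-0.006,0,0],[0,0,0],1],
    [[-0.005,0,0],[0,0,0],1],
    [[-0.003,0,0],[0,0,0],1],
    [[-0.002,0,0],[0,0,0],1],
    [[0,0,0],[0,0,0],1],
  ],
)

```text
time: 19.32
tool_pos: [533.6, -126.3, 63.1]
tcp_rot: [179.6, -0.3, 178.6]
ft_force: [1.0, 2.0, -1.9]
finger_gap: 19.5
```

Emit:
play_rows(
  deltas=[
    [[0,0,0],[0,0,0],0.6],
    [[0,0,0],[0,0,0],0.4],
    [[0,0,0],[0,0,0],0.4],
    [[0,0,-0.02],[0,0,0],0.4],
    [[0,0,-0.04],[0,0,0],0.4],
    [[0,0,-0.04],[0,0,0],0.4],
    [[0,0,-0.04],[0,0,0],0],
    [[0,0,-0.03],[0,0,0],0],
  ],
)

```text
time: 20.32
tool_pos: [533.9, -127.7, 241.6]
tcp_rot: [179.6, -0.3, 178.6]
ft_force: [0.5, 0.3, 0.5]
finger_gap: 84.3
```

```bash
python3 - <<'E' 2>/dev/null
from h import *
st();plan([510,-240,240],up(58),16,0)
E
```

```text
20.32 [ -19.    -0.3   92.3    0.3   88.4 -107.6] [ 533.9 -127.7  241.6] [179.6  -0.3 178.6] [0.5 0.3 0.5] 84.3
[[[0.0013,-0.0071,0.0001],[-0.099,0.056,0.099],0],[[0.0006,-0.0071,-0.0006],[-0.099,0.056,0.099],0],[[-0.0,-0.0071,-0.0013],[-0.099,0.056,0.099],0],[[-0.0006,-0.0069,-0.002],[-0.099,0.056,0.099],0],[[-0.0012,-0.0065,-0.0027],[-0.099,0.056,0.099],0],[[-0.0016,-0.0061,-0.0034],[-0.099,0.056,0.099],0],[[-0.002,-0.0055,-0.0041],[-0.099,0.056,0.099],0],[[-0.0023,-0.0049,-0.0047],[-0.099,0.056,0.099],0],[[-0.0024,-0.0042,-0.0053],[-0.099,0.056,0.099],0],[[-0.0025,-0.0034,-0.0058],[-0.099,0.056,0.099],0],[[-0.0024,-0.0025,-0.0063],[-0.099,0.056,0.099],0],[[-0.0023,-0.0016,-0.0066],[-0.099,0.056,0.099],0],[[-0.002,-0.0008,-0.0068],[-0.099,0.056,0.099],0],[[-0.0017,0.0001,-0.007],[-0.099,0.056,0.099],0],[[-0.0012,0.0009,-0.007],[-0.099,0.056,0.099],0],[[-0.0007,0.0017,-0.0069],[-0.099,0.056,0.099],0]]
```

Emit:
play_rows(
  deltas=[
    [[0.001,-0.007,0],[-0.099,0.056,0.099],0],
    [[0.001,-0.007,-0.001],[-0.099,0.056,0.099],0],
    [[0,-0.007,-0.001],[-0.099,0.056,0.099],0],
    [[-0.001,-0.007,-0.002],[-0.099,0.056,0.099],0],
    [[-0.001,-0.007,-0.003],[-0.099,0.056,0.099],0],
    [[-0.002,-0.006,-0.003],[-0.099,0.056,0.099],0],
    [[-0.002,-0.006,-0.004],[-0.099,0.056,0.099],0],
    [[-0.002,-0.005,-0.005],[-0.099,0.056,0.099],0],
  ],
)

```text
time: 21.32
tool_pos: [526.6, -187.4, 263.2]
tcp_rot: [142.9, -38.9, 142.8]
ft_force: [-0.1, 0.1, -0.9]
finger_gap: 85.6
```

Emit:
play_rows(
  deltas=[
    [[-0.002,-0.004,-0.005],[-0.099,0.056,0.099],0],
    [[-0.002,-0.003,-0.006],[-0.099,0.056,0.099],0],
    [[-0.002,-0.003,-0.006],[-0.099,0.056,0.099],0],
    [[-0.002,-0.002,-0.007],[-0.099,0.056,0.099],0],
    [[-0.002,-0.001,-0.007],[-0.099,0.056,0.099],0],
    [[-0.002,0,-0.007],[-0.099,0.056,0.099],0],
    [[-0.001,0.001,-0.007],[-0.099,0.056,0.099],0],
    [[0,0,0],[0,0,0],0],
  ],
)

```text
time: 22.32
tool_pos: [512.4, -242.9, 272.4]
tcp_rot: [111.9, -83.8, 130.1]
ft_force: [0.4, -0.6, 0.0]
finger_gap: 85.6
```

```bash
python3 - <<'E' 2>/dev/null
from h import *
st();plan([580.5,-209.5,141],up(58),6,0)
E
```

```text
22.32 [-63.3  35.   85.5  68.2 118.5 -42.5] [ 512.4 -242.9  272.4] [111.9 -83.8 130.1] [ 0.4 -0.6  0. ] 85.6
[[[-0.0221,0.0052,0.0111],[-0.012,0.006,0.017],0],[[-0.0221,0.0055,0.0111],[-0.012,0.006,0.017],0],[[-0.022,0.0057,0.011],[-0.012,0.006,0.017],0],[[-0.022,0.0059,0.0109],[-0.012,0.006,0.017],0],[[-0.022,0.0062,0.0109],[-0.012,0.006,0.017],0],[[-0.0219,0.0064,0.0108],[-0.012,0.006,0.017],0]]
```

Emit:
play_rows(
  deltas=[
    [[-0.022,0.005,0.011],[-0.012,0.006,0.017],0],
    [[-0.022,0.005,0.011],[-0.012,0.006,0.017],0],
    [[-0.022,0.006,0.011],[-0.012,0.006,0.017],0],
    [[-0.022,0.006,0.011],[-0.012,0.006,0.017],0],
    [[-0.022,0.006,0.011],[-0.012,0.006,0.017],0],
    [[-0.02,0.006,0.01],[-0.012,0.006,0.017],0],
    [[0,0,0],[0,0,0],0],
  ],
)

```text
time: 23.2
tool_pos: [586.7, -203.1, 134.3]
tcp_rot: [143.3, -89.4, 95.4]
ft_force: [0.3, 0.5, 0.4]
finger_gap: 85.1
```

```bash
python3 - <<'E' 2>/dev/null
from h import *
st();plan([580.5,-209.5,141],up(58),2,0);plan([637.6,-116,140],up(58),5,0)
E
```

```text
23.2 [-56.9  49.7  82.8  71.8 108.2 -45.9] [ 586.7 -203.1  134.3] [143.3 -89.4  95.4] [0.3 0.5 0.4] 85.1
[[[0.0033,-0.001,-0.0044],[-0.006,0.004,0.003],0],[[0.0033,-0.001,-0.0044],[-0.006,0.004,0.003],0]]
[[[0.0013,-0.0004,0.0202],[-0.002,0.002,0.001],0],[[0.0013,-0.0004,0.0202],[-0.002,0.002,0.001],0],[[0.0012,-0.0005,0.0202],[-0.002,0.002,0.001],0],[[0.0012,-0.0005,0.0202],[-0.002,0.002,0.001],0],[[0.0012,-0.0006,0.0202],[-0.002,0.002,0.001],0]]
```

Emit:
play_rows(
  deltas=[
    [[0.002,-0.0005,0.018],[-0.002,0.002,0.001],0],
    [[0.002,-0.0005,0.02],[-0.002,0.002,0.001],0],
    [[0.001,-0.0005,0.02],[-0.002,0.002,0.001],0],
    [[0.001,-0.0005,0.02],[-0.002,0.002,0.001],0],
    [[0.001,-0.0005,0.017],[-0.002,0.002,0.001],0],
    [[0,0,0],[0,0,0],0],
  ],
)

```text
time: 23.95
tool_pos: [638.4, -113.8, 143.9]
tcp_rot: [83.6, -89.6, 154.6]
ft_force: [-0.6, -0.5, -0.7]
finger_gap: 85.3
```

```bash
python3 - <<'E' 2>/dev/null
from h import *
st();plan([637.6,-116,140],up(58),1,0)
E
```

```text
23.95 [-48.3  45.5  89.1  78.2 101.7 -46.3] [ 638.4 -113.8  143.9] [ 83.6 -89.6 154.6] [-0.6 -0.5 -0.7] 85.3
[[[-0.0039,0.0004,-0.0023],[-0.004,-0.001,0.007],0]]
```

Emit:
play_rows(
  deltas=[
    [[0,0,0],[0,0,0],0.3],
    [[0,0,0],[0,0,0],0.5],
    [[0,0,0],[0,0,0],1],
    [[0,0,0],[0,0,0],1],
    [[0,0,0],[0,0,0],1],
  ],
  force=70,
)

```text
time: 24.58
tool_pos: [638.0, -115.4, 144.0]
tcp_rot: [80.5, -89.6, 157.7]
ft_force: [0.8, 1.9, 0.8]
finger_gap: 44.9
```

```bash
python3 - <<'E' 2>/dev/null
from h import *
st()
s=dict(r.sense());z=s["tool_pos"][2];s["tool_pos"]=s["tool_pos"]+np.array([0,0,90])
plan(np.array([466,137,z-50+6+50])+up(62).apply([0,0,16]),up(62),14,1,s)
E
```

```text
24.57 [-48.4  45.6  89.1  78.2 101.8 -46.3] [ 638.  -115.4  144. ] [ 80.5 -89.6 157.7] [0.8 1.9 0.8] 44.9
[[[-0.0059,-0.0201,0.01],[0.005,-0.0,0.001],1],[[-0.0059,-0.02,0.0101],[0.005,-0.0,0.001],1],[[-0.0059,-0.02,0.0102],[0.005,-0.0,0.001],1],[[-0.0059,-0.0199,0.0103],[0.005,-0.0,0.001],1],[[-0.0059,-0.0199,0.0104],[0.005,-0.0,0.001],1],[[-0.0059,-0.0198,0.0104],[0.005,-0.0,0.001],1],[[-0.0059,-0.0198,0.0105],[0.005,-0.0,0.001],1],[[-0.0059,-0.0197,0.0106],[0.005,-0.0,0.001],1],[[-0.0059,-0.0196,0.0107],[0.005,-0.0,0.001],1],[[-0.006,-0.0196,0.0108],[0.005,-0.0,0.001],1],[[-0.006,-0.0195,0.0109],[0.005,-0.0,0.001],1],[[-0.006,-0.0195,0.011],[0.005,-0.0,0.001],1],[[-0.006,-0.0194,0.0111],[0.005,-0.0,0.001],1],[[-0.006,-0.0194,0.0112],[0.005,-0.0,0.001],1]]
```

Emit:
play_rows(
  deltas=[
    [[0.015,0,0],[0,0,0],1],
    [[0.03,0,0],[0,0,0],1],
    [[0.03,0,0],[0,0,0],1],
    [[0.015,-0.02,0.01],[0.005,0,0.001],1],
    [[0,-0.02,0.01],[0.005,0,0.001],1],
    [[0,-0.02,0.01],[0.005,0,0.001],1],
    [[0,-0.02,0.01],[0.005,0,0.001],1],
    [[0,-0.02,0.01],[0.005,0,0.001],1],
  ],
)

```text
time: 25.58
tool_pos: [577.3, -20.6, 239.8]
tcp_rot: [136.2, -89.5, 103.2]
ft_force: [-0.5, 0.1, -3.5]
finger_gap: 44.8
```

```bash
python3 - <<'E' 2>/dev/null
from h import *
st()
plan(np.array([466,137,190])+up(62).apply([0,0,16]),up(62),8,1)
E
```

```text
25.57 [-46.2  22.8 109.3  79.2 101.3 -43.5] [577.3 -20.6 239.8] [136.2 -89.5 103.2] [-0.5  0.1 -3.5] 44.8
[[[-0.006,-0.0221,0.0119],[0.006,0.001,0.001],1],[[-0.0061,-0.0221,0.012],[0.006,0.001,0.001],1],[[-0.0061,-0.022,0.0121],[0.006,0.001,0.001],1],[[-0.0061,-0.0219,0.0123],[0.006,0.001,0.001],1],[[-0.0061,-0.0218,0.0124],[0.006,0.001,0.001],1],[[-0.0062,-0.0218,0.0125],[0.006,0.001,0.001],1],[[-0.0062,-0.0217,0.0126],[0.006,0.001,0.001],1],[[-0.0062,-0.0216,0.0127],[0.006,0.001,0.001],1]]
```

Emit:
play_rows(
  deltas=[
    [[-0.006,-0.022,0.012],[0.006,0.001,0.001],1],
    [[-0.006,-0.022,0.012],[0.006,0.001,0.001],1],
    [[-0.006,-0.022,0.012],[0.006,0.001,0.001],1],
    [[-0.006,-0.022,0.012],[0.006,0.001,0.001],1],
    [[-0.006,-0.022,0.012],[0.006,0.001,0.001],1],
    [[-0.006,-0.022,0.0125],[0.006,0.001,0.001],1],
    [[-0.006,-0.022,0.0125],[0.006,0.001,0.001],1],
    [[-0.004,-0.018,0.01],[0,0,0],1],
  ],
)

```text
time: 26.58
tool_pos: [472.5, 149.5, 195.0]
tcp_rot: [131.7, -89.4, 110.0]
ft_force: [0.0, 0.0, -3.4]
finger_gap: 45.0
```

```bash
python3 - <<'E' 2>/dev/null
from h import *
st()
plan(np.array([466,137,120])+up(62).apply([0,0,16]),up(62),6,1)
E
```

```text
26.57 [-38.4  10.2 133.8  81.7  95.5 -54.9] [472.5 149.5 195. ] [131.7 -89.4 110. ] [ 0.   0.  -3.4] 45.0
[[[-0.0125,-0.0001,0.0004],[0.001,0.001,0.001],1],[[-0.0125,-0.0001,0.0004],[0.001,0.001,0.001],1],[[-0.0125,-0.0,0.0004],[0.001,0.001,0.001],1],[[-0.0125,-0.0,0.0004],[0.001,0.001,0.001],1],[[-0.0125,-0.0,0.0004],[0.001,0.001,0.001],1],[[-0.0125,0.0,0.0003],[0.001,0.001,0.001],1]]
```

Emit:
play_rows(
  deltas=[
    [[-0.0125,0,0.0005],[0.001,0.001,0.001],1],
    [[-0.0125,0,0.0005],[0.001,0.001,0.001],1],
    [[-0.0125,0,0.0005],[0.001,0.001,0.001],1],
    [[-0.0125,0,0.0005],[0.001,0.001,0.001],1],
    [[-0.0125,0,0.0005],[0.001,0.001,0.001],1],
    [[-0.01,0,0.0005],[0.001,0.001,0.001],1],
    [[0,0,0],[0,0,0],1],
  ],
)

```text
time: 27.45
tool_pos: [475.9, 150.4, 122.8]
tcp_rot: [123.7, -89.3, 118.1]
ft_force: [0.6, -0.3, -2.2]
finger_gap: 45.3
```

```bash
python3 - <<'E' 2>/dev/null
from h import *
st()
plan(np.array([466,137,104])+up(62).apply([0,0,16]),up(62),4,1)
a=eyes.snapshot("scene"); t=eyes.snapshot("top")
a=cv2.resize(a[250:390,280:410],None,fx=3,fy=3,interpolation=cv2.INTER_CUBIC); t=cv2.resize(t[240:380,200:330],None,fx=3,fy=3,interpolation=cv2.INTER_CUBIC)
cv2.imwrite("pics/b5.png",np.hstack([a,t])[:,:,::-1])
E
```

```text
27.45 [-37.9  25.7 128.5  81.1  93.8 -65.2] [475.9 150.4 122.8] [123.7 -89.3 118.1] [ 0.6 -0.3 -2.2] 45.3
[[[-0.0047,-0.0007,-0.0001],[0.001,0.002,0.003],1],[[-0.0047,-0.0007,-0.0001],[0.001,0.002,0.003],1],[[-0.0047,-0.0006,-0.0001],[0.001,0.002,0.003],1],[[-0.0047,-0.0006,-0.0001],[0.001,0.002,0.003],1]]
```

View pics/b5.png

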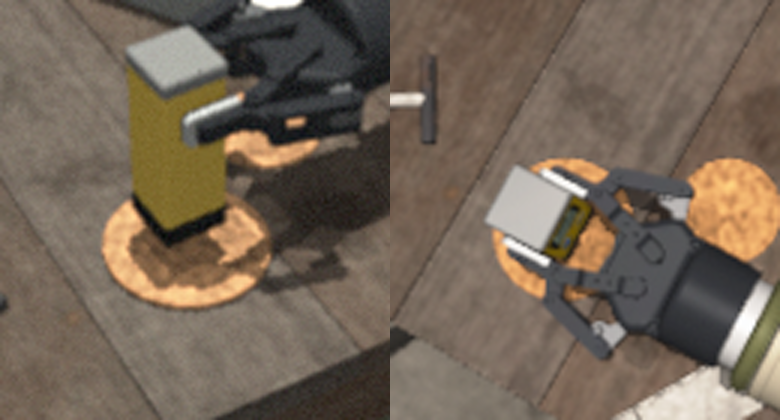

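The meter is upright above the largest pad (left panel pad about (187,248), foot about (180,220), 20 mm up). I'll lower it gently; contact is expected at TCP z ≈ 100.

Emit:
play_rows(
  deltas=[
    [[-0.005,-0.001,0],[0.001,0.002,0.003],1],
    [[-0.005,-0.001,0],[0.001,0.002,0.003],1],
    [[-0.005,0,0],[0.001,0.002,0.003],1],
    [[-0.003,0,0],[0.001,0.002,0.003],1],
    [[0,0,0],[0,0,0],1],
  ],
)

```text
time: 28.18
tool_pos: [474.6, 150.9, 104.7]
tcp_rot: [-12.5, -89.9, -105.5]
ft_force: [0.4, -0.9, -3.4]
finger_gap: 45.1
```

Emit:
play_rows(
  deltas=[
    [[-0.002,0,0],[0,0,0],1],
    [[-0.002,0,0],[0,0,0],1],
  ],
)

```text
time: 28.42
tool_pos: [474.6, 150.9, 100.6]
tcp_rot: [-4.8, -89.9, -113.1]
ft_force: [0.4, 0.3, -4.1]
finger_gap: 45.3
```

Emit:
play_rows(
  deltas=[
    [[-0.0015,0,0],[0,0,0],1],
    [[-0.001,0,0],[0,0,0],1],
  ],
)

```text
time: 28.68
tool_pos: [474.6, 150.8, 100.1]
tcp_rot: [9.7, -89.6, -127.6]
ft_force: [-4.1, -2.0, 6.4]
finger_gap: 45.0
```

Contact (Fz went from −3.5 to +6.4 N). I'll release and withdraw along the fingers.

Emit:
play_rows(
  deltas=[
    [[0,0,0],[0,0,0],0.6],
    [[0,0,0],[0,0,0],0.3],
    [[0,0,0],[0,0,0],0],
    [[0,0,0],[0,0,0],0],
    [[0,0,0],[0,0,0],0],
  ],
)

```text
time: 29.3
tool_pos: [474.9, 150.6, 100.5]
tcp_rot: [15.8, -89.6, -133.7]
ft_force: [-0.5, 0.2, 0.7]
finger_gap: 85.1
```

Emit:
play_rows(
  deltas=[
    [[0,0,-0.005],[0,0,0],0],
    [[0,0,-0.015],[0,0,0],0],
    [[0,0,-0.02],[0,0,0],0],
    [[0,0,-0.02],[0,0,0],0],
    [[0,0,-0.02],[0,0,0],0],
    [[0,0,0],[0,0,0],0],
  ],
)

```text
time: 30.05
tool_pos: [435.8, 76.9, 100.0]
tcp_rot: [19.8, -89.6, -137.7]
ft_force: [-0.4, 0.5, -0.2]
finger_gap: 85.6
```

```bash
python3 - <<'E' 2>/dev/null
from h import *
st()
cv2.imwrite("pics/s6.png",eyes.snapshot("scene")[170:390,230:450,::-1]); cv2.imwrite("pics/t6.png",eyes.snapshot("top")[200:420,200:420,::-1])
A=[cv2.resize(cv2.imread(f"pics/{n}6.png")[:200,:],None,fx=1.8,fy=1.8,interpolation=cv2.INTER_CUBIC) for n in "st"]
cv2.imwrite("pics/b6.png",np.hstack(A))
E
```

```text
30.05 [-50.9  32.2 124.6  68.8  99.3 -68.6] [435.8  76.9 100. ] [  19.8  -89.6 -137.7] [-0.4  0.5 -0.2] 85.6
```

View pics/b6.png

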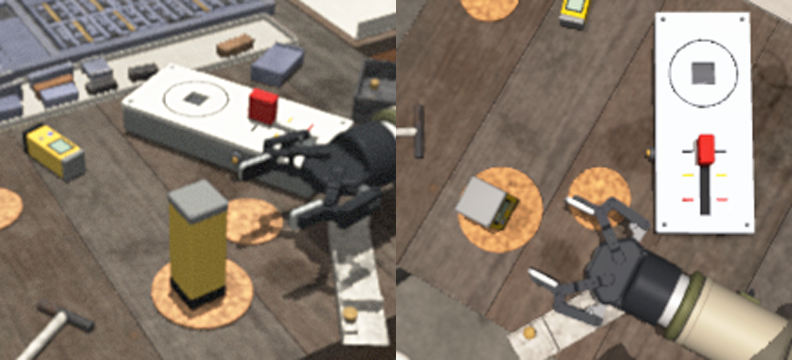

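The meter stands in the middle of the largest pad (left panel: foot about (199,290), pad about (202,292)). The knob is at the black mark (right panel (706,150)), the port is uncovered but shut, and the gripper is clear. I'll hand in now.

```bash
python3 - <<'E'
from bench import r
print(r.hand_in())
E
```

```text
the job is handed in; nothing more can be done
None
```

I stood the meter upright over the port, ran the shutter one click out and back, then moved the meter to the middle of the large cork pad. The job is handed in at about 30 s of the 61 s allowed; hand-in gives no verdict.

- **Over the port:** a camera check put the foot about 3 mm from the port's centre, upright and let go, with the shutter shut. The force reading rose about 12 N at touchdown.
- **Shutter:** I gripped the knob, pulled it 30 mm to the yellow mark and held it there for about 2.1 s. The meter stood untouched throughout. The push back ended within 0.2 mm of where the knob started.
- **On the pad:** I set the meter down with a force change of about 10 N. The arm's pose puts the foot at about (467, 137), against the pad centre measured at about (466, 137). I judged the foot's centring in the last picture by eye only.
- **Last pictures:** the meter is upright on the pad and the knob is at the black mark. The gripper is about 80 mm clear and reads almost no force. The three bystanders looked undisturbed in the views that showed them; I did not measure them.

No check failed. The only disagreement was about 3 mm between the held meter's predicted and seen outline, which I corrected for before setting it on the port.

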